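# Click the tall pill bottle's cap shut

### The arm

A 6-joint arm with a two-finger parallel gripper is mounted at the origin on the work surface. World frame = base frame: x ahead of the robot, y to its left, z up, the work surface at z = 0. Lengths are in m, angles in degrees, forces in N, time in s.
With the tool pointing down it reaches from about 0.325 to 0.85 m from the base axis. Payload 15.5 kg.
Tool frame: the origin (TCP) lies at the very end of the fingers, on their centre line; the grasp point (between the pads) lies arm.grip_depth behind it (arm.grip_depth is the distance from the TCP to the grasp point, in m); z points along the fingers, y is the direction in which the jaws open and shut (so a half turn about z gives the same grasp; the last joint's range is limited). The gripper opens to 91 mm and grips with 3 to 60 N. Pads are 32 mm wide; open, the fingers measure 118 mm over their backs; the gripper's body (76 mm by 178 mm) begins 60 mm behind the grasp point.
Start: joints at [71.648, 28.281, 77.091, -0, 74.628, -5.472], TCP at [0.139, 0.609, 0.214] pointing down, gripper open.
Joint ranges: [-166.48, 166.48], [-47.26, 123.95], [12.59, 153.08], [-70.14, 250.14], [6.76, 159.57], [-176.63, 176.63]. Speed limits (degrees/s): [108.29, 108.29, 147.25, 172.46, 172.46, 172.46].

### API

Orientations are given as a 3x3 rotation matrix whose columns are the frame's x, y, z axes.
In Python, from rig import arm gives the robot as it stands. Calls block until the motion is done:
- arm.move_to(position, orientation): joint-space move of the TCP to a pose.
- arm.move_l(position, orientation=None, feed=0.15): straight line of the TCP; orientation=None keeps the orientation; feed is the mean speed in m/s.
- arm.move_joints(angles): joint-space move.
- arm.grip(opening): finger opening in m; the grip force is fixed at half the most; returns when the fingers have stopped.
- arm.sleep(seconds).
- arm.solve_ik(position, orientation): joint angles nearest the present ones, or None.
- arm.snapshot(name): name is "scene" or "side" or "wrist"; returns the picture (384x512x3 uint8, red, green, blue); there is no depth.
- arm.get_calibration(name): a dict with "intrinsics" (3x3 intrinsics, pixels), "cam_to_world" (4x4, takes a point from camera to world coordinates). Camera axes: x right, y down, z forward; pixel columns grow to the right and rows downward; lengths in m; the calibration is good to about 2 mm. A picture is of the moment at which its call begins: read the wrist's pose just before it. get_calibration takes no time and is no camera call; for the wrist camera it gives the pose at the moment of the call.
A pose or a line that the arm cannot do raises arm.Unreachable and nothing moves.
- arm.sign_off(): hands the job in, once; it reports no verdict.
Readings, each from a call of its own:
- arm.current_t(): time.
- arm.current_joint_positions(): joint angles.
- arm.current_dq(): joint speeds.
- arm.current_tau(): joint torques, N m.
- arm.current_ee_pos(): TCP position.
- arm.current_tool_rot(): TCP orientation.
- arm.current_force(): force on the tool from outside, world axes, zero at the start.
- arm.current_torque(): the same for the moment, N m.
- arm.current_width(): finger opening in m.
Only numpy, scipy, OpenCV 4.12 (cv2) and the standard library are available. Lean on these libraries where they do the work, as an engineer would, in place of code of your own. Each camera call takes 0.05 s, during which the arm holds its last target.

### The job

Three empty pill bottles with winged twist caps stand on the lazy Susan, and none of the caps is locked yet. Turn the cap of the tallest bottle clockwise (seen from above) until it clicks past its detent and sits fully home against its stop, then let go. Leave the caps of the other two bottles as they are.

Things in the scene. Friction and masses are not known exactly. Their poses are not given: they have to be found in the camera images.
- tall_grip (a point): Grip point on the tallest bottle's white cap, on its axis, 149 mm over the work surface. The cap is a disc (42 mm across) with an upright wing 36 mm long, 12 thick, 30 high: grip the wide faces. The point turns with the cap, 22 mm above the disc's top, 8 below the wing's top. x: along the wing to the small nose on the disc's rim; y: across the thickness; z: up. The bottle is fixed; the cap does not lift.
- tall_cap (a joint): Turn of the tall bottle's cap (38 mm wide, 95 high to the cap), rad, growing clockwise from above. It starts at 0 (open); 1.2 is the locked stop, where the nose meets a small post no higher than the disc. A spring catch resists, most (about 0.1 N m) near 0.4, gives way at 0.75, then drives the cap on to 1.2 and holds it there; let go before about 0.7, it springs back to 0.
- squat_cap (a joint): Cap of the widest bottle (52 mm wide, 55 high to the cap): same wing, sense and catch. Starts at 0 rad; leave it unlocked (below 0.4). The three bottles stand fixed on a black turntable (300 mm across, 22 high, braked), 147 mm apart, 85 mm from its centre, where a 30 mm high bowl lies.
- small_cap (a joint): Cap of the smallest bottle (34 mm wide, 50 high to the cap): same wing, sense and catch as the tall one's. Starts at 0 rad; leave it unlocked (below 0.4).

How it is judged (in metres and radians):
At the end, for the whole second after the job is handed in: The tallest bottle's cap is past its detent and at its locked stop (turned to more than 1.05 of 1.2 rad) and at rest, the caps of the other two bottles are still unlocked (below 0.4 rad), and the robot has let go (value of joint tall_cap above 1.05 rad and velocity of joint tall_cap below 0.2 rad/s and value of joint each of squat_cap, small_cap below 0.4 rad); the robot touches nothing.
It fails at once if the squat bottle's cap was turned beyond 0.4 rad (value of joint squat_cap above 0.4 rad).
It fails at once if the smallest bottle's cap was turned beyond 0.4 rad (value of joint small_cap above 0.4 rad).
It also fails if it takes over 32 s, if anything falls off the work surface, if the arm or the gripper's body presses on something with over 40 N, if the wrist force passes 120 N, or if a joint passes its speed limit or range.

## Working session

There is one attempt and no reset: what is moved stays moved. The work goes in short steps, each a Python script; the robot and the scene stay as the last script left them, time stands still between calls to the robot, and variables do not carry over. Pictures are saved under pics/ and viewed, and the job is handed in when it is done.

```bash
mkdir -p pics; python3 - <<'E'
from rig import arm
import cv2,numpy as np
np.set_printoptions(precision=4,suppress=True)
for n in ["scene","side","wrist"]:
    c=arm.get_calibration(n);im=arm.snapshot(n);cv2.imwrite(f"pics/{n}0.png",im[:,:,::-1])
    print(n,c["intrinsics"],c["cam_to_world"])
print(arm.grip_depth,arm.current_t(),arm.current_width(),arm.current_tool_rot())
E
```

```text
scene [[406.4213   0.     257.6945]
 [  0.     406.4213 194.826 ]
 [  0.       0.       1.    ]] [[-0.3991  0.7193 -0.5686  0.979 ]
 [ 0.9167  0.3008 -0.263   0.2056]
 [-0.0181 -0.6262 -0.7794  0.641 ]
 [ 0.      0.      0.      1.    ]]
side [[411.8514   0.     253.5486]
 [  0.     411.8514 186.7036]
 [  0.       0.       1.    ]] [[ 0.9996  0.0219 -0.0204  0.5902]
 [ 0.0298 -0.7833  0.6209 -0.3716]
 [-0.0024 -0.6213 -0.7836  0.648 ]
 [ 0.      0.      0.      1.    ]]
wrist [[337.3488   0.     259.8828]
 [  0.     337.3488 188.6071]
 [  0.       0.       1.    ]] [[ 0.223   0.9359  0.2727  0.0615]
 [ 0.9748 -0.2137 -0.0639  0.6284]
 [-0.0016  0.2801 -0.96    0.3832]
 [ 0.      0.      0.      1.    ]]
0.0188 0.15 0.09120218628238713 [[-0.9748  0.2229 -0.0003]
 [ 0.2229  0.9748 -0.0009]
 [ 0.0001 -0.0009 -1.    ]]
```

View pics/scene0.png

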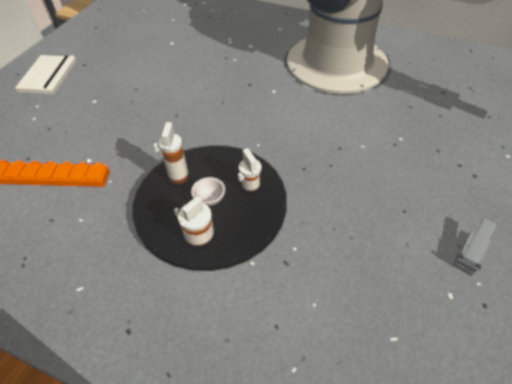

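View pics/side0.png

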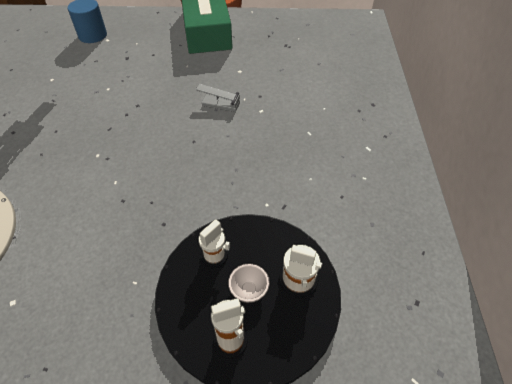

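View pics/wrist0.png

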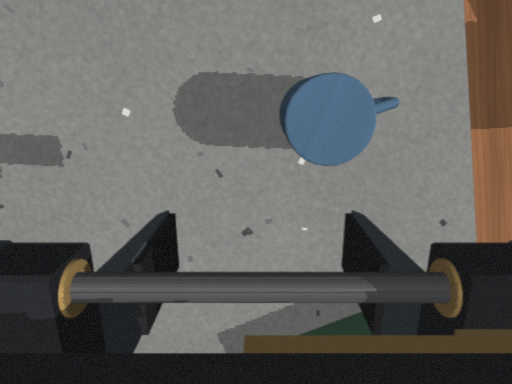

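The scene view shows the tall bottle at about (172,152), the squat one at (196,222) and the small one at (250,170). In the side view the tall one is at (228,322). I'll enlarge the tall cap next.

```bash
python3 - <<'E'
import cv2,numpy as np
a=cv2.imread("pics/scene0.png")[115:190,145:215];b=cv2.imread("pics/side0.png")[285:360,195:265]
f=lambda x:cv2.resize(x,None,fx=5.6,fy=5.6,interpolation=cv2.INTER_NEAREST)
cv2.imwrite("pics/crop0.png",np.hstack([f(a),f(b)]))
E
```

```text
(no output)
```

View pics/crop0.png

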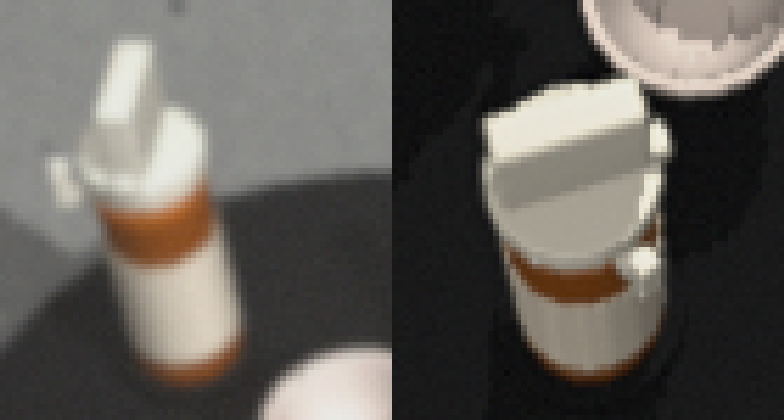

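In the right-hand crop (side view) the wing's top face has corners at about (485,120), (637,80), (648,122) and (495,160) in crop pixels. The nose is at (660,138) and the stop post at (640,262). I'll segment the top face in both views and cast it onto z=0.157.

```bash
cat > h.py <<'E'
from rig import arm
import cv2,numpy as np
np.set_printoptions(precision=4,suppress=True)
def cast(cal,uv,z):
    K,T=cal["intrinsics"],cal["cam_to_world"]
    uv=np.atleast_2d(np.asarray(uv,float))
    d=(T[:3,:3]@np.linalg.inv(K)@np.c_[uv,np.ones(len(uv))].T).T
    o=T[:3,3]; s=(z-o[2])/d[:,2]
    return o+s[:,None]*d
E
python3 - <<'E'
from h import *
for n,(x0,y0,x1,y1),off in [("scene",(145,115,185,150),(145,115)),("side",(205,290,250,320),(195,285))]:
    im=cv2.imread(f"pics/{n}0.png");g=im.min(2)
    np.set_printoptions(linewidth=250)
    print(n,g[y0:y1,x0:x1][::2,::1] if 0 else "")
    cal=arm.get_calibration(n)
    cr={"scene":[(122,40),(155,40),(133,125),(97,120)],"side":[(485-392,120),(637-392,80),(648-392,122),(495-392,160)]}[n]
    px=np.array(cr)/5.6-0.5+np.array(off)
    P=cast(cal,px,0.157);print(px,P,P.mean(0))
    e=[np.linalg.norm(P[i]-P[(i+1)%4])for i in range(4)];print(e)
    for a,b in[(0,1),(3,2)] if n=="side" else [(0,3),(1,2)]: print(np.degrees(np.arctan2(*(P[b]-P[a])[[1,0]])))
    # threshold segmentation
    m=(g>np.percentile(g[y0:y1,x0:x1],50)).astype(np.uint8)
    print({"nose":cast(cal,np.array([268,138])/5.6-.5+off,0.122)} if n=="side" else cast(cal,np.array([60,180])/5.6-.5+off,0.122))
print(P)
E
```

```text
scene 
[[166.2857 121.6429]
 [172.1786 121.6429]
 [168.25   136.8214]
 [161.8214 135.9286]] [[ 0.5346 -0.1767  0.157 ]
 [ 0.5306 -0.1668  0.157 ]
 [ 0.5674 -0.1525  0.157 ]
 [ 0.5698 -0.1641  0.157 ]] [ 0.5506 -0.165   0.157 ]
[np.float64(0.010656800162822389), np.float64(0.03951593991683407), np.float64(0.011827301596577876), np.float64(0.037315554764802375)]
19.63676950423618
21.17648895168623
[[ 0.5692 -0.1869  0.122 ]]
side 
[[211.1071 305.9286]
 [238.25   298.7857]
 [240.2143 306.2857]
 [212.8929 313.0714]] [[ 0.5306 -0.1722  0.157 ]
 [ 0.5637 -0.162   0.157 ]
 [ 0.5666 -0.1717  0.157 ]
 [ 0.5336 -0.1812  0.157 ]] [ 0.5486 -0.1718  0.157 ]
[np.float64(0.0346404762685182), np.float64(0.010094692489104856), np.float64(0.03436018038275319), np.float64(0.009489688821762862)]
17.18931841381477
16.175321550181696
{'nose': array([[ 0.5679, -0.1612,  0.122 ]])}
[[ 0.5306 -0.1722  0.157 ]
 [ 0.5637 -0.162   0.157 ]
 [ 0.5666 -0.1717  0.157 ]
 [ 0.5336 -0.1812  0.157 ]]
```

The two views agree on a yaw of about 17–20°, but they differ by 7 mm in y. I'll go over the cap with the grasp yaw and refine with the wrist camera, after checking the joint room for the whole turn.

```bash
cat >> h.py <<'E'
def rot(yaw_deg,flip=1):
    # wing along yaw; tool x along +-wing, tool z down
    a=np.radians(yaw_deg); x=flip*np.array([np.cos(a),np.sin(a),0]); z=np.array([0,0,-1.]); return np.c_[x,np.cross(z,x),z]
E
python3 - <<'E'
from h import *
for f in(1,-1):
  for z in(.27,.131):
    for yaw in(18,0,-20,-40,-55): print(f,z,yaw,arm.solve_ik([.549,-.169,z],rot(yaw,f)))
E
```

```text
1 0.27 18 [-23.0656  21.3144  79.8206  -0.      78.865   48.9344]
1 0.27 0 [-23.0656  21.3144  79.8206  -0.      78.865   66.9344]
1 0.27 -20 [-23.0656  21.3144  79.8206  -0.      78.865   86.9344]
1 0.27 -40 [-23.0656  21.3144  79.8206  -0.      78.865  106.9344]
1 0.27 -55 [-23.0656  21.3144  79.8206  -0.      78.865  121.9344]
1 0.131 18 [-23.0656  29.5985  89.8928  -0.      60.5087  48.9344]
1 0.131 0 [-23.0656  29.5985  89.8928  -0.      60.5087  66.9344]
1 0.131 -20 [-23.0656  29.5985  89.8928  -0.      60.5087  86.9344]
1 0.131 -40 [-23.0656  29.5985  89.8928  -0.      60.5087 106.9344]
1 0.131 -55 [-23.0656  29.5985  89.8928  -0.      60.5087 121.9344]
-1 0.27 18 [ -23.0656   21.3144   79.8206   -0.       78.865  -131.0656]
-1 0.27 0 [ -23.0656   21.3144   79.8206   -0.       78.865  -113.0656]
-1 0.27 -20 [-23.0656  21.3144  79.8206  -0.      78.865  -93.0656]
-1 0.27 -40 [-23.0656  21.3144  79.8206  -0.      78.865  -73.0656]
-1 0.27 -55 [-23.0656  21.3144  79.8206  -0.      78.865  -58.0656]
-1 0.131 18 [ -23.0656   29.5985   89.8928   -0.       60.5087 -131.0656]
-1 0.131 0 [ -23.0656   29.5985   89.8928   -0.       60.5087 -113.0656]
-1 0.131 -20 [-23.0656  29.5985  89.8928  -0.      60.5087 -93.0656]
-1 0.131 -40 [-23.0656  29.5985  89.8928  -0.      60.5087 -73.0656]
-1 0.131 -55 [-23.0656  29.5985  89.8928  -0.      60.5087 -58.0656]
```

```bash
python3 - <<'E'
from h import *
p=arm.current_ee_pos(); arm.move_l([p[0],p[1],.27],feed=.25)
arm.move_to([.5495,-.169,.27],rot(18))
arm.sleep(.2)
c=arm.get_calibration("wrist");im=arm.snapshot("wrist");np.savez("w1.npz",K=c["intrinsics"],T=c["cam_to_world"])
cv2.imwrite("pics/w1.png",im[:,:,::-1]);print(arm.current_t(),arm.current_ee_pos())
E
```

```text
3.8583 [ 0.5496 -0.1688  0.27  ]
```

View pics/w1.png

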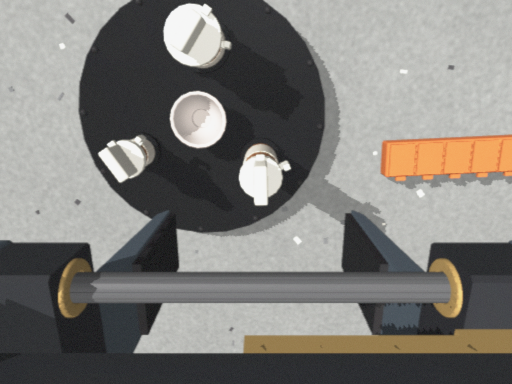

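The wrist view shows the tall cap at about (261,180). The wing runs vertically in the image and the post is at (285,166).

```bash
python3 - <<'E'
import cv2
a=cv2.imread("pics/w1.png")[135:215,225:305]
cv2.imwrite("pics/w1c.png",cv2.resize(a,None,fx=7,fy=7,interpolation=cv2.INTER_NEAREST))
E
```

```text
(no output)
```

View pics/w1c.png

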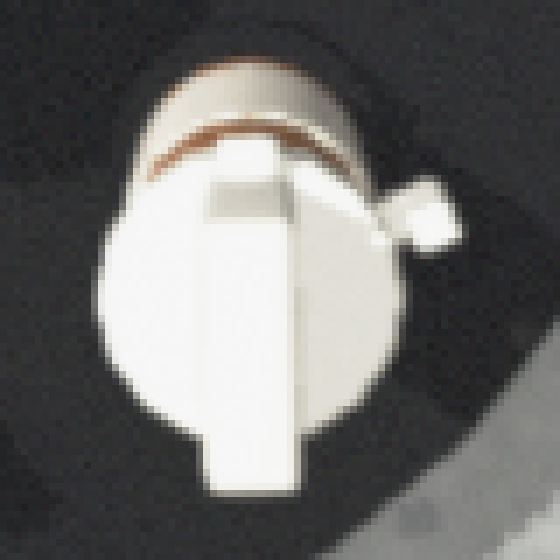

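The top face has crop corners at about (204,218), (292,218), (299,492) and (209,492), and the nose is at (245,155). I'll cast these onto z=0.157 and check them by triangulating against the other two views.

```bash
python3 - <<'E'
from h import *
w=np.load("w1.npz");cal={"intrinsics":w["K"],"cam_to_world":w["T"]}
px=np.array([(204,218),(292,218),(299,492),(209,492)])/7-.5+np.array([225,135])
P=cast(cal,px,.157);print(P,P.mean(0));e=[np.linalg.norm(P[i]-P[(i+1)%4])for i in range(4)];print(e)
for a,b in[(3,0),(2,1)]:print(np.degrees(np.arctan2(*(P[b]-P[a])[[1,0]])))
print("nose",cast(cal,np.array([245,158])/7-.5+np.array([225,135]),.122))
# disc centre by ellipse edge midpoints: left 98, right 403 at row 295ish
print("disc",cast(cal,np.array([251,290])/7-.5+np.array([225,135]),.127))
# triangulate face centre over 3 views
A=np.zeros((3,3));b=np.zeros(3)
for c,uv in[(cal,px.mean(0)),(arm.get_calibration("side"),[225.6,306.0]),(arm.get_calibration("scene"),[167.1,129.])]:
    q=cast(c,[uv],0)[0];o=c["cam_to_world"][:3,3];d=(q-o)/np.linalg.norm(q-o);M=np.eye(3)-np.outer(d,d);A+=M;b+=M@o
    print(cast(c,[uv],.157))
print(np.linalg.solve(A,b))
E
```

```text
[[ 0.564  -0.1568  0.157 ]
 [ 0.5674 -0.167   0.157 ]
 [ 0.534  -0.179   0.157 ]
 [ 0.5305 -0.1682  0.157 ]] [ 0.549  -0.1677  0.157 ]
[np.float64(0.010766421764961773), np.float64(0.03545185240100099), np.float64(0.011391455443442618), np.float64(0.03543837479458632)]
18.753263844119047
19.763386992619385
nose [[ 0.5662 -0.1613  0.122 ]]
disc [[ 0.55   -0.1675  0.127 ]]
[[ 0.5493 -0.1676  0.157 ]]
[[ 0.5485 -0.1718  0.157 ]]
[[ 0.5509 -0.165   0.157 ]]
[ 0.5476 -0.1687  0.1519]
```

Wrist and triangulated positions agree to about 1–2 mm at (0.549,-0.168), with a yaw of about 19°. I'll descend and grip.

```bash
python3 - <<'E'
from h import *
R=rot(19)
arm.move_to([.5493,-.168,.2],R)
arm.move_l([.5493,-.168,.133],R,feed=.08)
print("down",arm.current_force(),arm.current_t())
arm.grip(.06); arm.grip(.03);print(arm.current_force())
arm.grip(.0); arm.sleep(.2)
print(arm.current_width(),arm.current_force(),arm.current_torque(),arm.current_ee_pos(),arm.current_joint_positions(),arm.current_t())
im=arm.snapshot("wrist");im2=arm.snapshot("side")
cv2.imwrite("pics/g1.png",np.hstack([cv2.resize(im,(400,300)),cv2.resize(im2[230:384,140:345],(400,300))])[:,:,::-1])
E
```

```text
down [-0.9946 -0.6813 -0.2283] 5.225
[-0.1535 -0.3666 -0.1848]
0.011946619516252959 [ 0.8546 -7.3692 -1.6026] [-1.3433  0.0721  0.0114] [ 0.5497 -0.1689  0.1331] [-22.9944  29.4599  89.7433  -0.0689  60.7233  48.0388] 7.125
```

View pics/g1.png

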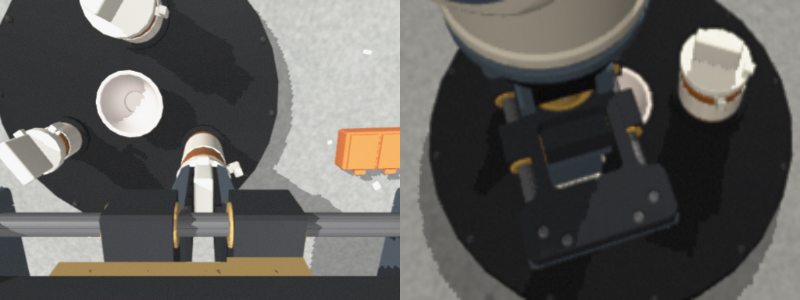

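The wing is held: the width is 11.95 mm and the side force is about 7 N. I'll turn it clockwise in steps, watching the force, the moment and the width.

```bash
python3 - <<'E'
from h import *
c=[.5496,-.1687,.133]
for d in [8,16,24,32,40,48,56,64,67.5]:
    arm.move_to(c,rot(19-d))
    R=arm.current_tool_rot();yaw=np.degrees(np.arctan2(R[1,0],R[0,0]))
    f=arm.current_force();print(d,round(yaw,2),f,arm.current_torque(),round(arm.current_width(),4),round(arm.current_t(),2))
    if np.linalg.norm(f)>60: break
E
```

```text
8 11.19 [-0.4846 -4.6056 -0.3522] [-0.9146  0.2062  0.0595] 0.0118 7.49
16 3.2 [ 0.0413 -5.3826 -0.33  ] [-1.177   0.1664  0.1204] 0.0115 7.76
24 -4.79 [-0.1138 -7.912  -0.6687] [-1.3703  0.2681  0.0749] 0.0115 8.03
32 -12.8 [-1.2725 -9.5878 -1.8396] [-1.7026  0.2458  0.0513] 0.0118 8.29
40 -20.8 [ -0.5425 -10.0164  -1.587 ] [-1.8655  0.3893  0.0491] 0.0119 8.56
48 -28.8 [ -1.4248 -10.5931  -0.94  ] [-2.0921  0.5041 -0.0267] 0.0117 8.82
56 -36.8 [ -2.054  -11.9258  -1.1215] [-2.2702  0.5879 -0.0835] 0.0119 9.09
64 -44.8 [ -3.1275 -13.1241  -0.141 ] [-2.4676  0.7571 -0.13  ] 0.0121 9.36
67.5 -48.27 [ -2.9454 -14.836   -0.2641] [-2.5566  0.7799 -0.1273] 0.0117 9.61
```

The z moment resisted by up to +0.12 N m, then reversed to -0.13, so the catch has given way and is driving the cap on. I'll release, lift and look.

```bash
python3 - <<'E'
from h import *
arm.grip(.05); arm.sleep(.2); arm.grip(.09); print(arm.current_force())
arm.move_l([.5496,-.1687,.27],feed=.1); arm.sleep(.2)
arm.move_to([.5495,-.169,.27],rot(18)); arm.sleep(.3)
c=arm.get_calibration("wrist");im=arm.snapshot("wrist");np.savez("w2.npz",K=c["intrinsics"],T=c["cam_to_world"])
cv2.imwrite("pics/w2.png",im[:,:,::-1])
f=lambda x:cv2.resize(x,None,fx=5,fy=5,interpolation=cv2.INTER_NEAREST)
cv2.imwrite("pics/w2c.png",np.hstack([f(im[135:215,225:305]),cv2.resize(im[0:240,80:330],(400,400))])[:,:,::-1])
print(arm.current_t(),arm.current_force())
E
```

```text
[-0.1995 -0.382  -0.0211]
14.4833 [ 0.2373 -0.4864 -0.3647]
```

View pics/w2c.png

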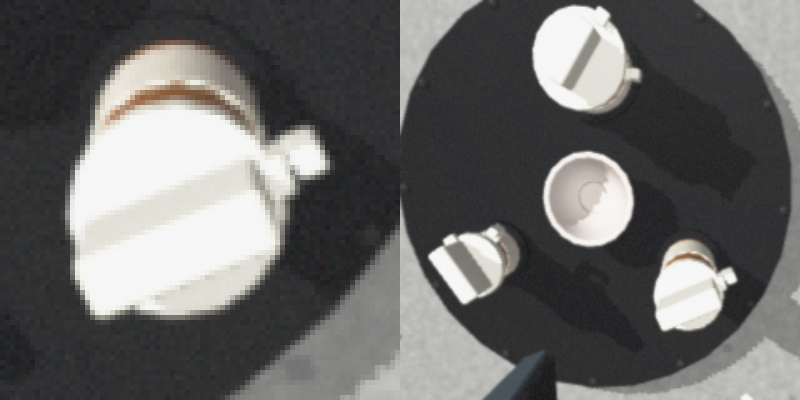

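The nose now rests against the post at crop (275,180). The squat and small caps look the same as before. I'll measure the wing angle from the front edge of its top face, crop (103,316) to (280,247), and its rear edge, (82,252) to (258,190).

```bash
python3 - <<'E'
from h import *
w=np.load("w2.npz");cal={"intrinsics":w["K"],"cam_to_world":w["T"]}
px=np.array([(103,316),(280,247),(82,252),(258,190)])/5-.5+np.array([225,135])
P=cast(cal,px,.157)
for a,b in[(0,1),(2,3)]:
    y=np.degrees(np.arctan2(*(P[b]-P[a])[[1,0]]));print(y,np.radians(19.2-y),np.linalg.norm(P[b]-P[a]))
# other caps: pixel change between w1 and w2 (same camera pose)
a=cv2.imread("pics/w1.png").astype(int);b=cv2.imread("pics/w2.png").astype(int)
d=abs(a-b).max(2)
for n,(x0,y0,x1,y1) in dict(squat=(160,0,235,75),small=(90,125,160,190),tall=(230,135,300,215)).items(): print(n,(d[y0:y1,x0:x1]>40).sum())
arm.sign_off();print(arm.current_t())
E
```

```text
-49.863105936979025 1.2053785902539276 0.03342305046028359
-52.03818029464599 1.2433407992709167 0.03245500379996111
squat 58
small 16
tall 386
the job is handed in; nothing more can be done
the job is handed in; nothing more can be done
```

The tallest bottle's cap is turned to its locked stop. I gripped its wing, turned it 67.5° clockwise past the catch, let go, lifted clear and handed the job in at about 14.5 s.

- **Tall cap:** the moment about the vertical axis resisted by up to 0.12 N m, then reversed to about -0.13 N m, so the catch gave way. The last picture shows the nose against the post. The two wing edges measured 1.21 and 1.24 rad of turn; the upper value is past the 1.2 stop, so take it as a few hundredths of measuring error.
- **Other two caps:** by eye neither had turned between the wrist pictures taken before and after from nearly the same pose. A few pixels did differ, 58 near the squat cap and 16 near the small one, against 386 at the tall cap. I did not measure their angles.
- **Forces:** the most I read while gripping and turning was about 15 N, sampled between steps. After the lift it was under 1 N, so the arm was touching nothing.
- **Disagreement:** the scene and side cameras differed by about 7 mm in y on where the cap was. I used the wrist camera's position, which lay between them, and the grip came out well centred.

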